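Brace a sample jar and unscrew its tight cap

ROBOT

A 6-joint arm with a two-finger parallel gripper is mounted at the origin on the work surface. World frame = base frame: x ahead of the robot, y to its left, z up, the work surface at z = 0. Lengths are in m, angles in rad, forces in N, time in s.
With the tool pointing down it reaches from about 0.425 to 0.95 m from the base axis. Payload 3.5 kg.
Tool frame: the origin (TCP) lies midway between the tips of the shut fingers; the grasp point (between the pads) lies robot.grip_point_offset behind it (robot.grip_point_offset is the distance from the TCP to the grasp point, in m); z points along the fingers, x is the direction in which the jaws open and shut, and the axes are right-handed (so a half turn about z gives the same grasp; the last joint's range is limited). The gripper opens to 85 mm and grips with 20 to 120 N. Pads are 22 mm wide; open, the fingers measure 114 mm over their backs; the gripper's body (76 mm by 85 mm) begins 54 mm behind the grasp point. The pads swing forward as they close: fully open they stand 13 mm farther back than shut.
Start: joints at [1.044, 0.286, 1.577, -0, 1.279, -0.15], TCP at [0.248, 0.628, 0.231] pointing down, gripper open.
Joint ranges: [-2.77, 2.77], [-0.9, 2.22], [0.21, 2.48], [-1.53, 4.67], [0.24, 2.81], [-2.84, 2.84]. Speed limits (rad/s): [2.79, 2.79, 3.14, 3.14, 3.14, 3.14].

INTERFACE

Orientations are given as a 3x3 rotation matrix whose columns are the frame's x, y, z axes.
In Python, from cell import robot gives the robot as it stands.
- The arm moves only by the tool step_arm, never from a script. Its argument "motion" is a list of rows, each an object with "claw": the closure, from 0 (fully open) to 1 (shut); "translation": the shift along the world's x, y, z in mm, a list of three; "twist": the turn about the world's z in rad. A call has 1 to 20 rows; each row shifts and turns the commanded pose from where the row before left it; what a row does not reach is not made up. A row lasts 1/10 s, in which the tool goes at most 50 mm and 8.59 degrees, less where a joint would pass 70% of its speed; a pose out of reach is approached as far as the arm can. A call with a gripper value outside its range is refused whole. The fingers move at their own pace and stop on an object; the grip force is fixed at half the most. Time passes only in rows, so rows that do not move let the fingers close. It gives the time, the measured TCP pose, the force and the opening at its end, in the units of the state.
- robot.state(): the state, without advancing time (a new reading comes with each control period).
- robot.get_image(name): name is "scene" or "top"; returns a dict with "frame" (400x640x3 uint8, blue, green, red), "range_z" (400x640 float32, m along the optical axis (not along the pixel's ray), 0 where there is no reading), "camera_matrix" (3x3 intrinsics, pixels), "k1" (the pictures are not rectified: a ray, as slopes to the right and down, at radius r is drawn at 1 + k1 r^2 times it, then the intrinsics apply), "R" (3x3) and "t" (3): a world point X has camera coordinates R X + t. Camera axes: x right, y down, z forward; pixel columns grow to the right and rows downward; lengths in m; the calibration is good to about 2 mm. A picture is of the moment at which its call begins.
- robot.hand_in(): hands the job in, once; it reports no verdict.
The state is a dict: "t": time; "joint_pos": joint angles; "joint_velocities": joint speeds; "joint_torque": joint torques, N m; "tcp_pos": TCP position; "orientation": TCP orientation; "wrist_force": force on the tool from outside, world axes, zero at the start; "moment": the same for the moment, N m; "width": finger opening in m.
Only numpy, scipy, OpenCV 4.12 (cv2) and the standard library are available. Lean on these libraries where they do the work, as an engineer would, in place of code of your own. Each camera call takes 0.05 s, during which the arm holds its last target.

TASK

Stand the square sample jar, cap still tight, fully down in the square well of the bench holder so that it cannot turn, then unscrew its cap (anticlockwise from above, about a sixth of a turn) and stop turning once it comes free. Lift the cap straight up, leaving the jar seated, and finish still gripping it level, centred over the open mouth, about two centimetres clear of the rim; do not put it down or let it go. Do not start unscrewing before the jar is in the holder, keep the jar upright and leave everything else on the bench where it stands.

Things in the scene. Friction and masses are not known exactly. Their poses are not given: they have to be found in the camera images.
- jar: white square plastic jar, the only square one, about 0.3 kg, upright on the bench: body 60 x 60 mm (x and y axes normal to its sides), 50 mm high, shoulder to 56 mm, then a round neck 36 mm in diameter up to the rim at 86 mm. Origin at the centre of its underside, z up. It can be lifted by its cap
- cap: black ribbed round cap of the square jar, 56 mm diameter, 24 mm tall, 45 g. Origin at the centre of its underside, z up. Closed at the start: underside 70 mm and top 94 mm above the jar's underside, x axis along the jar's x (within 0.06 rad). Turning it takes about 0.2 to 0.4 N m, more than the bench alone resists; it frees about 43 degrees anticlockwise of closed, relative to the jar, and stops end the turn at about 65
- cap_mid (a point): point on the cap's axis 14 mm above its underside, a good height to grip its sides. Inside, three lugs sit under ridges on the neck and a sprung liner presses the cap up; once the lugs are free it lifts the cap 3 mm, or pushes up on the hand that holds it, some 5 to 15 N more than before. Before that the cap does not lift
- jar_mouth (a point): centre of the jar's rim, 86 mm above the jar's underside; the freed cap must rise 16 mm from its closed height for its skirt to clear the rim
- holder: aluminium jar holder bolted to the bench: base plate 120 x 120 x 6 mm, square well 66 mm wide inside, walls 6 mm thick with flared lip, top 40 mm above the bench, well floor 6 mm above the bench. Origin at the centre of its underside on the bench, z up, x and y normal to the walls. The seated jar can still turn about 5 degrees either way
- round_jar_a: round white jar, 62 mm diameter, 94 mm tall, with a black cap just like the square jar's; bystander; origin at the centre of its underside
- round_jar_b: round white jar, 62 mm diameter, 94 mm tall, with a black cap just like the square jar's; bystander; origin at the centre of its underside
- dish: small steel bowl, 90 mm across, 28 mm high; bystander; origin at the centre of its underside
- beaker: white ceramic beaker, 68 mm across, 85 mm tall; bystander; origin at the centre of its underside
- spatula: lab spatula, 200 mm long, lying flat along its x axis; bystander; origin under its middle
- calweight: steel weight, 36 mm diameter, 53 mm tall with a small knob; bystander; origin at the centre of its underside

How it is judged:
On the way, in this order (a step that is already met when the one before it is completed fails the run):
1. the square jar stands fully down in the holder with its cap still closed (horizontal distance between jar and holder below 0.007 m and z of jar in the frame of holder below 0.01 m and angle between jar's own z axis and vertical below 0.1 rad and angle between the x axis of cap and the x axis of jar, either way round below 0.35 rad and z of cap in the frame of jar below 0.076 m), for 0.2 s.
2. the cap is unscrewed: turned at least 40 degrees while still on the neck of the seated jar (horizontal distance between jar and holder below 0.007 m and z of jar in the frame of holder below 0.01 m and angle between jar's own z axis and vertical below 0.1 rad and angle between the x axis of cap and the x axis of jar, either way round above 0.7 rad and z of cap in the frame of jar below 0.085 m), for 0.1 s.
At the end, for the whole second after the job is handed in: Jar seated in the holder (within 7 mm of centre, 4 mm of the well floor, 0.1 rad of upright); the fingers hold the cap still and off the jar, level within 0.2 rad, within 15 mm of the mouth's axis, underside 5 to 45 mm above the rim, under 77 degrees from closed (horizontal distance between jar and holder below 0.007 m and z of jar in the frame of holder below 0.01 m and angle between jar's own z axis and vertical below 0.1 rad and z of cap in the frame of jar between 0.091 and 0.131 m and horizontal distance between cap and jar_mouth below 0.015 m and angle between cap's own z axis and vertical below 0.2 rad and angle between the x axis of cap and the x axis of jar, either way round below 1.35 rad and contact force between cap and the fingers above 2 N and contact force between cap and jar below 0.2 N and linear speed of cap below 0.03 m/s); the arm keeps its last pose, push and grip.
It fails at once if one of the other things on the bench was displaced by more than 30 mm (distance of any of round_jar_a, round_jar_b, dish, beaker, spatula, calweight from where it was at the start of the episode above 0.03 m).
It fails at once if the jar was tipped (angle between jar's own z axis and vertical above 0.5 rad).
It fails at once if the cap was unscrewed while the jar was not in the holder (angle between the x axis of cap and the x axis of jar, either way round above 0.5 rad and (horizontal distance between jar and holder above 0.02 m or z of jar in the frame of holder above 0.02 m)).
It also fails if it takes over 43 s, if anything falls off the work surface, if the arm or the gripper's body presses on something with over 40 N, if the wrist force passes 120 N, or if a joint passes its speed limit or range.

## Working session

There is one attempt and no reset: what is moved stays moved. The work goes in short steps, Python scripts to look and compute and a tool call to move; the robot and the scene stay as the last step left them, time stands still between calls to the robot, and variables do not carry over. Pictures are saved under pics/ and viewed, and the job is handed in when it is done.

Besides the shell and the picture viewer there is one more tool, called after "Call:" as name(argument=value, ...) on one line, values as JSON. step_arm: Moves the arm, as the interface text tells. Its arguments: {"type":"object","properties":{"motion":{"type":"array"}},"required":["motion"]}

```bash
ls; mkdir -p pics; python3 - <<'E'
from cell import robot
import cv2,numpy as np
print(robot.grip_point_offset); s=robot.state(); print(s)
for n in("scene","top"):
    i=robot.get_image(n); cv2.imwrite(f"pics/{n}0.png",i["frame"]); np.savez(f"{n}0.npz",**i)
    print(i["camera_matrix"],i["k1"],i["R"],i["t"])
E
```

```text
pics
0.0187
{'t': 0.0, 'joint_pos': array([ 1.04401754e+00,  2.87192315e-01,  1.57818592e+00,  1.70680318e-05,
        1.27859403e+00, -1.49997487e-01]), 'joint_velocities': array([-1.14513221e-03, -4.14743849e-04,  8.78418457e-04,  1.92204293e-05,
       -3.55792794e-04, -1.24628360e-03]), 'joint_torque': array([ 1.91155632e-04, -4.05981338e+01, -2.92626804e+01, -1.69630662e-04,
        5.89698670e-03, -4.90823638e-06]), 'tcp_pos': array([0.24798441, 0.62708819, 0.22992458]), 'orientation': array([[ 3.67932630e-01,  9.29851663e-01, -1.21048045e-03],
       [ 9.29849480e-01, -3.67934433e-01, -2.04879035e-03],
       [-2.35044855e-03, -3.71747791e-04, -9.99997169e-01]]), 'wrist_force': array([ 0.40532952, -0.24789219,  0.74758473]), 'moment': array([-0.02136861,  0.01426982,  0.01657193]), 'width': 0.08527071659589121}
[[448.81868438   0.         315.87152995]
 [  0.         448.81868438 206.39830485]
 [  0.           0.           1.        ]] 0.02485135242281407 [[ 0.78604249  0.61810996 -0.00879101]
 [ 0.49004798 -0.63173029 -0.60064117]
 [-0.37681583  0.46782147 -0.79947039]] [-0.4586091  -0.2347434   1.51014519]
[[387.90795088   0.         314.10271209]
 [  0.         387.90795088 201.1423959 ]
 [  0.           0.           1.        ]] 0.032370189010642765 [[-0.01788899 -0.99974651 -0.01367087]
 [-0.99403038  0.01925521 -0.10739106]
 [ 0.10762708  0.01166814 -0.99412286]] [0.03334433 0.59698786 1.13180594]
```

View pics/scene0.png

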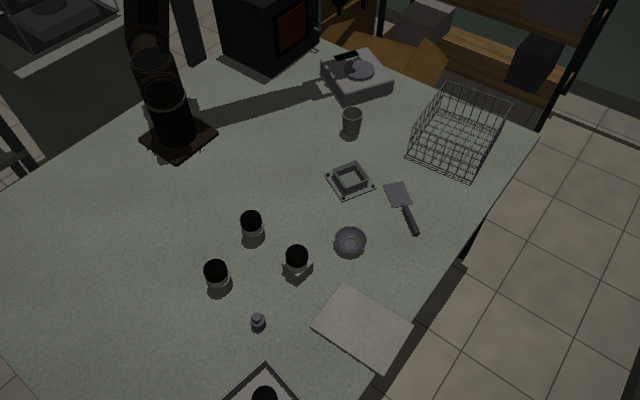

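View pics/top0.png

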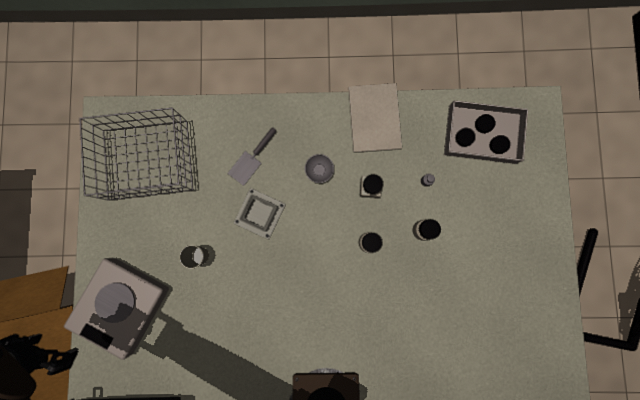

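The square jar is at top (372,185) and scene (297,258). The holder is at top (261,214) and scene (350,180). The round jars are at top (371,243) and (428,230), the beaker at (197,256), the dish at (320,169), the spatula at about (255,155) and the weight at (428,180). Next I'll measure these.

```bash
cat > h.py <<'E'
import numpy as np,cv2
def proj(i,X):
    c=np.atleast_2d(X)@i["R"].T+i["t"]; s=c[:,:2]/c[:,2:]; r2=(s**2).sum(1,keepdims=True)
    s=s*(1+i["k1"]*r2); K=i["camera_matrix"]; return s*[K[0,0],K[1,1]]+K[:2,2]
def rays(i,uv):
    K=i["camera_matrix"]; d=np.array([float(i["k1"]),0,0,0,0])
    s=cv2.undistortPoints(np.array(uv,float).reshape(-1,1,2),K,d).reshape(-1,2)
    D=np.c_[s,np.ones(len(s))]@i["R"]; o=-i["R"].T@i["t"]; return o,D
def plane(i,uv,z):
    o,D=rays(i,uv); return o+D*((z-o[2])/D[:,2:])
def cloud(i):
    h,w=i["range_z"].shape; v,u=np.mgrid[:h,:w]; o,D=rays(i,np.c_[u.ravel(),v.ravel()])
    return (o+D*i["range_z"].reshape(-1,1)).reshape(h,w,3)
E
python3 - <<'E'
from h import *
for n,crops in (("top",[(372,185),(261,214)]),("scene",[(297,260),(350,180)])):
    i=dict(np.load(n+"0.npz")); P=cloud(i); f=i["frame"]
    print(n,proj(i,[[.248,.628,.23],[.2,.6,0],[.5,0,0]]))
    out=[cv2.resize(f[v-32:v+32,u-32:u+32],None,fx=6,fy=6,interpolation=cv2.INTER_CUBIC) for u,v in crops]
    cv2.imwrite(f"pics/{n}_c.png",cv2.convertScaleAbs(np.hstack(out),alpha=1.6))
    # cap: dark blob
    (u,v)=crops[0]
    m=np.zeros(f.shape[:2],np.uint8); m[v-32:v+32,u-32:u+32]=(f.max(2)[v-32:v+32,u-32:u+32]<32)
    k,l,st,ce=cv2.connectedComponentsWithStats(m); 
    for j in range(1,k):
        if st[j,4]>60: 
            q=P[l==j]; q=q[(q[:,2]>.085)&(q[:,2]<.105)]
            print("blob",st[j],ce[j],"plane.094",plane(i,ce[j],.094),"cloud top",q.mean(0),(q.min(0)+q.max(0))/2,len(q))
    for (u,v) in [crops[1],crops[0]]:
        print(np.round(P[v-24:v+24:2,u-24:u+24:3,2]*1000).astype(int))
E
```

```text
top [[ 60.51838412 343.44334824]
 [121.26174415 339.74309304]
 [322.08773407 233.85917444]]
blob [363 175  20  19 295] [372.69830508 183.98644068] plane.094 [[ 0.63671897 -0.14617805  0.094     ]] cloud top [ 0.63699308 -0.1467213   0.09414462] [ 0.63688555 -0.14714822  0.09229196] 288
[[-2  0  1  1 -4 11  8  5  0 -3 -2  2  4 -1  0  3]
 [-1  1 -2 -3  8  9 10  3 -2  0  1 -1  3  2 -2 -1]
 [-1 -2 -2 -1  5  9  7  5  4 -2  2 -2  2 -3 -4 -4]
 [ 2  0 -2  6  8 39 39  1  8  3  9  0 -2 -3  2  1]
 [ 1 -1  2  7 40 32 33 37  6  9  8  7 -3  0  1  1]
 [ 4  2 -2  6 43 31  8 31 36 35  6  7  6  5  1  0]
 [ 0  2  3  5 36 22 10  3 31 34 37  8  4  6  7  1]
 [ 4  0  5 42 31 11  8  7  5 10 32 39 38  6  6  9]
 [ 3  2  2 38 28 -2  7  6  7  6  5 30 37  7  5 12]
 [ 0  2  6 37 21  7  6  3  2  4  4  8 27 41  8  4]
 [ 2  3  4 35  5  6  5  8  6  7  8  7 32  1  4  7]
 [-2  6 39 30  6  5  7  6  7  2  5  9 39  4  3  0]
 [ 2  8 35 21  6  3  6  4  6  8  6 31 35  5  1  1]
 [ 8 10 35 10  7  8  5  6  6  8  7 36  2  9  6  3]
 [ 3 36 32  4  3  1  5 10  7  8  5 41  8  0  0  1]
 [ 6 36 32 29  5  5 10  5  8  3 31 39  8  7 -1 -
[... 5307 characters left out ...]
4   27
    -3   -1]
 [   2    1   -2   21   41   49   53   54   51   53   50   50   33   22
     3   -1]
 [  -2    2   -1   10   30   44   50   50   53   55   48   41   26    9
    -2   -3]
 [   0   -1   -2    1   11   32   44   51   47   49   43   24   13   -3
    -2    0]
 [   1    0 1062    4    3   23   37   46   50   42   36   20    1    0
    -1    0]
 [  -2   -1   -3   -2   -1    5   23   40   47   37   22    4   -2   -2
     2   -2]
 [  -3    1    1    3   -2    1   10   28   36   29   11   -2   -2   -1
    -3 1062]
 [   0   -1   -2   -2    0   -1    2   15   24   15    0    1    0   -1
     2   -1]
 [   1    1    3    3   -1   -1    0    0   18    7   -1   -1    0   -1
     3   -1]]
```

```bash
python3 -c "
import cv2
a=cv2.imread('pics/top_c.png');b=cv2.imread('pics/scene_c.png')
import numpy as np
cv2.imwrite('pics/crops.png',cv2.resize(np.vstack([a,b]),(600,600)))"
```

```text
(no output)
```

View pics/crops.png

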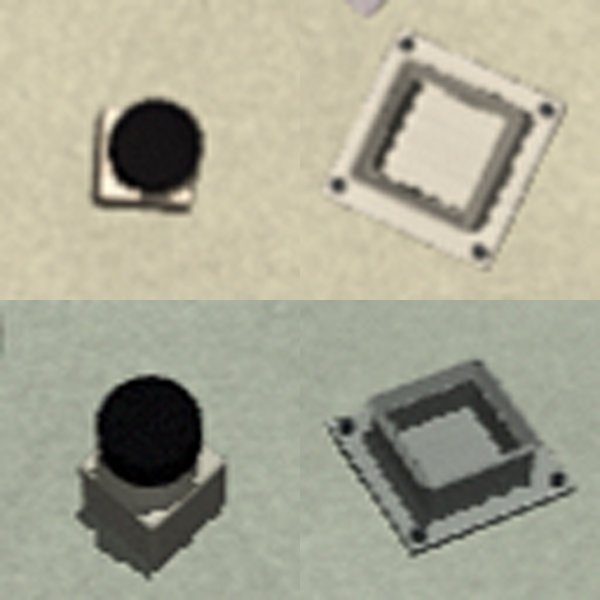

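```bash
cat > m.py <<'E'
from h import *
I={n:dict(np.load(n+"0.npz")) for n in("top","scene")}
P={n:cloud(I[n]) for n in I}
if __name__=="__main__":
    for n in I:
        f=I[n]["frame"]; p=P[n]; c=p.reshape(-1,3); col=f.reshape(-1,3).max(1)
        near=np.hypot(c[:,0]-.637,c[:,1]+.147)<.06
        q=c[near&(c[:,2]>.087)&(c[:,2]<.1)]
        print(n,"cap circ",cv2.minEnclosingCircle(q[:,:2].astype(np.float32)),q.mean(0))
        # cap outline seen from top edge: contour rays to .094
        q=c[near&(c[:,2]>.025)&(c[:,2]<.062)]
        print(" body rect",cv2.minAreaRect((q[:,:2]*1000).astype(np.float32)),len(q))
        q=c[near&(c[:,2]>.042)&(c[:,2]<.060)]
        print(" body rect hi",cv2.minAreaRect((q[:,:2]*1000).astype(np.float32)),len(q))
        u,v={"top":(261,214),"scene":(350,180)}[n]
        c0=plane(I[n],[(u,v)],.006)[0]; print(" rough holder",c0)
        near=np.hypot(c[:,0]-c0[0],c[:,1]-c0[1])<.1
        q=c[near&(c[:,2]>.020)&(c[:,2]<.05)]
        print(" walls rect",cv2.minAreaRect((q[:,:2]*1000).astype(np.float32)),len(q))
        sub=f[v-34:v+34,u-34:u+34]; g=sub.max(2)
        t=75 if n=="top" else 45
        bh=cv2.morphologyEx(g,cv2.MORPH_BLACKHAT,np.ones((7,7),np.uint8))
        k,l,st,ce=cv2.connectedComponentsWithStats((bh>35).astype(np.uint8))
        for j in range(1,k):
            if 3<st[j,4]<25: 
                w=(l==j)*bh.astype(float); vv,uu=np.mgrid[:68,:68]
                e=np.array([(w*uu).sum(),(w*vv).sum()])/w.sum()+[u-34,v-34]
                print("  bolt",st[j,4],e,plane(I[n],e,.006)[0])
E
python3 m.py
```

```text
top cap circ ((0.6385788321495056, -0.1484338790178299), 0.02866116166114807) [ 0.63740018 -0.14807713  0.09414434]
 body rect ((637.2431640625, -148.16871643066406), (60.0307502746582, 58.869407653808594), 84.88008880615234) 138
 body rect hi ((637.214599609375, -148.21066284179688), (60.107391357421875, 58.76168441772461), 84.61966705322266) 114
 rough holder [0.56391286 0.1858448  0.006     ]
 walls rect ((565.5821533203125, 190.47421264648438), (87.26335144042969, 86.79695892333984), 64.13644409179688) 376
  bolt 8 [251.22898032 191.05366726] [0.63538884 0.21575496 0.006     ]
  bolt 8 [281.15884477 204.91516245] [0.59067469 0.12383931 0.006     ]
  bolt 10 [236.77842566 221.0058309 ] [0.54387584 0.25997005 0.006     ]
  bolt 10 [267.00302115 235.33383686] [0.49848809 0.16773434 0.006     ]
scene cap circ ((0.6392053365707397, -0.14987222850322723), 0.029629090800881386) [ 0.63999695 -0.15156477  0.09274481]
 body rect ((640.2059936523438, -150.76205444335938), (60.98202133178711, 60.129432678222656), 85.04351806640625) 312
 body rect hi ((640.2749633789062, -150.48562622070312), (60.50252914428711, 60.06995391845703), 84.8719253540039) 214
 rough holder [0.5668817  0.19100825 0.006     ]
 walls rect ((566.2569580078125, 188.83908081054688), (87.65953826904297, 89.78154754638672), 65.08219909667969) 377
  bolt 13 [327.38987342 174.47341772] [0.49827065 0.16632318 0.006     ]
  bolt 4 [324.85789474 176.61052632] [0.49736948 0.15456922 0.006     ]
  bolt 11 [372.42584435 185.92657856] [0.63451478 0.21350975 0.006     ]
```

Combining both views, the jar is at about (0.6387, -0.1494) with yaw -5°. The holder is at about (0.5665, 0.1905) with yaw -25.8°. I'll move above the jar and keep the tool yaw at 1.194 rad, which stays within the joint 6 range for the whole job.

Call:
step_arm(motion=[{"claw": 0,"translation": [20,-39,0],"twist": 0},{"claw": 0,"translation": [20,-39,0],"twist": 0},{"claw": 0,"translation": [20,-39,0],"twist": 0},{"claw": 0,"translation": [20,-39,0],"twist": 0},{"claw": 0,"translation": [20,-39,0],"twist": 0},{"claw": 0,"translation": [20,-39,0],"twist": 0},{"claw": 0,"translation": [20,-39,0],"twist": 0},{"claw": 0,"translation": [20,-39,0],"twist": 0},{"claw": 0,"translation": [20,-39,0],"twist": 0},{"claw": 0,"translation": [20,-39,0],"twist": 0},{"claw": 0,"translation": [20,-39,0],"twist": 0},{"claw": 0,"translation": [20,-39,0],"twist": 0},{"claw": 0,"translation": [20,-39,0],"twist": 0},{"claw": 0,"translation": [20,-39,0],"twist": 0},{"claw": 0,"translation": [20,-39,0],"twist": 0},{"claw": 0,"translation": [20,-39,0],"twist": 0},{"claw": 0,"translation": [20,-39,0],"twist": 0},{"claw": 0,"translation": [20,-39,0],"twist": 0},{"claw": 0,"translation": [20,-39,0],"twist": 0},{"claw": 0,"translation": [11,-36,0],"twist": 0}])

```text
t: 2.1
tcp_pos: [0.6399, -0.1513, 0.2304]
orientation: [[0.368, 0.93, -0.001], [0.93, -0.368, 0.0], [0.0, -0.001, -1.0]]
wrist_force: [0.3, 0.7, 0.8]
width: 0.0849
```

Call:
step_arm(motion=[{"claw": 0,"translation": [-1,2,-30],"twist": 0},{"claw": 0,"translation": [0,0,-30],"twist": 0},{"claw": 0,"translation": [0,0,-30],"twist": 0},{"claw": 0,"translation": [0,0,-30],"twist": 0},{"claw": 0,"translation": [0,0,-20],"twist": 0},{"claw": 0,"translation": [0,0,-15],"twist": 0},{"claw": 0,"translation": [0,0,-12],"twist": 0},{"claw": 0,"translation": [0,0,0],"twist": 0},{"claw": 0,"translation": [0,0,0],"twist": 0}])

```text
t: 3.0
tcp_pos: [0.6388, -0.1475, 0.065]
orientation: [[0.368, 0.93, 0.001], [0.93, -0.368, -0.0], [0.0, 0.001, -1.0]]
wrist_force: [-0.1, -0.0, 0.3]
width: 0.0852
```

```bash
python3 - <<'E'
from cell import robot
from h import *
i=robot.get_image("scene"); np.savez("scene1.npz",**i)
cv2.imwrite("pics/scene1.png",cv2.resize(cv2.convertScaleAbs(i["frame"][205:305,230:380],alpha=1.8),(750,500),interpolation=cv2.INTER_CUBIC))
E
```

```text
(no output)
```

View pics/scene1.png

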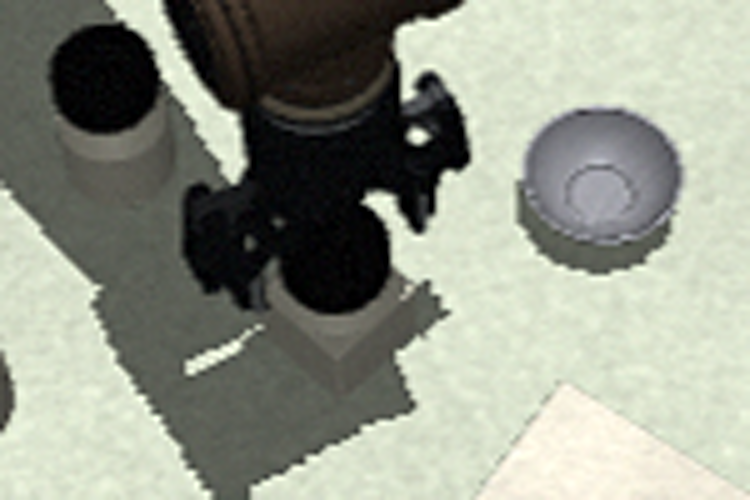

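The open fingers straddle the cap, which is at crop (335,258), and nothing is touched. I'll shift y by -2 mm and close.

Call:
step_arm(motion=[{"claw": 0,"translation": [0,-2,-2],"twist": 0},{"claw": 1,"translation": [0,0,0],"twist": 0},{"claw": 1,"translation": [0,0,0],"twist": 0},{"claw": 1,"translation": [0,0,0],"twist": 0},{"claw": 1,"translation": [0,0,0],"twist": 0},{"claw": 1,"translation": [0,0,0],"twist": 0},{"claw": 1,"translation": [0,0,0],"twist": 0},{"claw": 1,"translation": [0,0,0],"twist": 0},{"claw": 1,"translation": [0,0,0],"twist": 0}])

```text
t: 3.95
tcp_pos: [0.639, -0.1491, 0.0633]
orientation: [[0.368, 0.93, 0.001], [0.93, -0.368, 0.0], [0.001, 0.001, -1.0]]
wrist_force: [-0.5, 3.4, 6.5]
width: 0.0539
```

Call:
step_arm(motion=[{"claw": 1,"translation": [0,0,3],"twist": 0},{"claw": 1,"translation": [0,0,5],"twist": 0},{"claw": 1,"translation": [0,0,10],"twist": 0},{"claw": 1,"translation": [0,0,15],"twist": 0},{"claw": 1,"translation": [0,0,15],"twist": 0},{"claw": 1,"translation": [0,0,15],"twist": 0},{"claw": 1,"translation": [0,0,10],"twist": 0},{"claw": 1,"translation": [0,0,5],"twist": 0},{"claw": 1,"translation": [0,0,0],"twist": 0},{"claw": 1,"translation": [0,0,0],"twist": 0}])

```text
t: 4.95
tcp_pos: [0.6379, -0.1492, 0.1398]
orientation: [[0.368, 0.93, -0.001], [0.93, -0.368, 0.0], [-0.0, -0.001, -1.0]]
wrist_force: [-0.4, -1.5, -3.2]
width: 0.054
```

```bash
python3 - <<'E'
from cell import robot
from h import *
i=robot.get_image("scene"); np.savez("scene2.npz",**i); s=robot.state(); print(s['tcp_pos'],s['wrist_force'],s['moment'],s['width'])
a=i["frame"][185:305,230:380]
j=robot.get_image("top"); np.savez("top2.npz",**j)
b=j["frame"][125:245,300:450]
cv2.imwrite("pics/s2.png",cv2.resize(cv2.convertScaleAbs(np.hstack([a,b]),alpha=1.8),(800,320),interpolation=cv2.INTER_CUBIC))
E
```

```text
[ 0.63770832 -0.14908785  0.13932168] [ 0.59590592 -0.77073548 -3.54268151] [ 0.01959609  0.00952457 -0.01102513] 0.05358513702994512
```

View pics/s2.png

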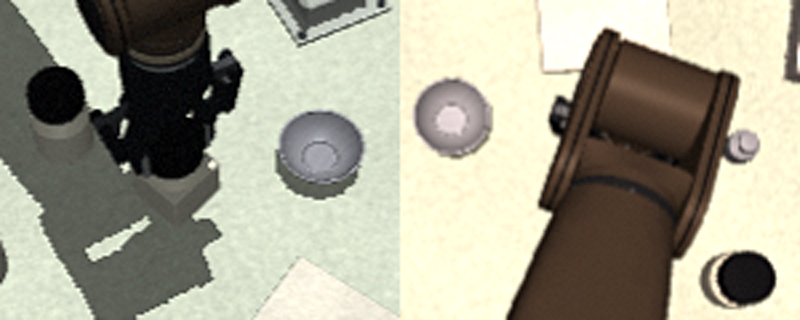

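The jar is lifted and upright (crop (175,180) in the scene view, about 3.5 N on the wrist). Next I carry it over the holder, turning -0.363 rad.

Call:
step_arm(motion=[{"claw": 1,"translation": [-2,8,0],"twist": -0.01},{"claw": 1,"translation": [-3,16,0],"twist": -0.02},{"claw": 1,"translation": [-5,22,0],"twist": -0.023},{"claw": 1,"translation": [-5,24,0],"twist": -0.025},{"claw": 1,"translation": [-5,24,0],"twist": -0.025},{"claw": 1,"translation": [-5,24,0],"twist": -0.025},{"claw": 1,"translation": [-5,24,0],"twist": -0.025},{"claw": 1,"translation": [-5,24,0],"twist": -0.025},{"claw": 1,"translation": [-5,24,0],"twist": -0.025},{"claw": 1,"translation": [-5,24,0],"twist": -0.025},{"claw": 1,"translation": [-5,24,0],"twist": -0.025},{"claw": 1,"translation": [-5,24,0],"twist": -0.025},{"claw": 1,"translation": [-5,24,0],"twist": -0.025},{"claw": 1,"translation": [-5,22,0],"twist": -0.025},{"claw": 1,"translation": [-4,18,0],"twist": -0.02},{"claw": 1,"translation": [-3,10,0],"twist": -0.01},{"claw": 1,"translation": [0,4,0],"twist": -0.005},{"claw": 1,"translation": [0,0,0],"twist": 0},{"claw": 1,"translation": [0,0,0],"twist": 0}])

```text
t: 6.95
tcp_pos: [0.5665, 0.19, 0.1403]
orientation: [[0.674, 0.738, 0.0], [0.738, -0.674, -0.0], [-0.0, 0.0, -1.0]]
wrist_force: [0.2, 0.4, -3.2]
width: 0.0538
```

```bash
cat > look.py <<'E'
import sys
from cell import robot
from h import *
tag=sys.argv[1]
i=robot.get_image("scene"); np.savez(f"scene{tag}.npz",**i); s=robot.state()
R=s['orientation']; print(s['t'],s['tcp_pos'],"yaw",np.arctan2(R[1,0],R[0,0]),s['wrist_force'],s['moment'],s['width'])
cv2.imwrite(f"pics/s{tag}.png",cv2.resize(cv2.convertScaleAbs(i["frame"][120:220,275:425],alpha=2),(750,500),interpolation=cv2.INTER_CUBIC))
E
python3 look.py 3
```

```text
7.0 [0.56657112 0.18990323 0.14027875] yaw 0.8302390334322621 [-0.36022762 -0.27675705 -3.01055483] [-0.03314639  0.06954032  0.01008696] 0.053714387983570415
```

View pics/s3.png

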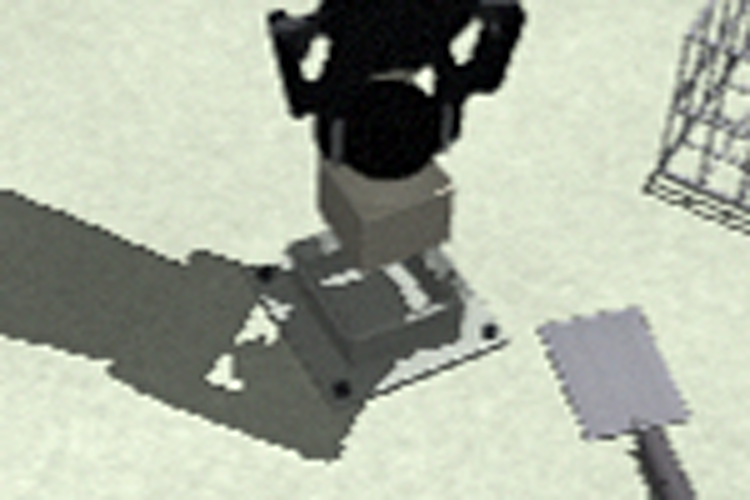

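```bash
python3 - <<'E'
from h import *
i=dict(np.load("scene3.npz")); c=cloud(i).reshape(-1,3)
near=np.hypot(c[:,0]-.5665,c[:,1]-.19)<.055
for lo,hi in((.085,.133),(.1,.133),(.116,.132)):
    q=c[near&(c[:,2]>lo)&(c[:,2]<hi)]; print(len(q),cv2.minAreaRect((q[:,:2]*1000).astype(np.float32)),np.percentile(q[:,2],[5,50,95]))
# side face fits: points in mid z
q=c[near&(c[:,2]>.088)&(c[:,2]<.122)]
a=np.radians(-25.8); ex=np.array([np.cos(a),np.sin(a)]); ey=np.array([-ex[1],ex[0]])
L=(q[:,:2]-[.5665,.1905])@np.c_[ex,ey]*1000
print("x' max pct",np.percentile(L[:,0],[1,3,90,95,98,99]),"y'",np.percentile(L[:,1],[1,2,5,10,97,99]))
for ax in(0,1):
    for sg in(1,-1):
        m=(abs(L[:,ax]*sg-30)<5)&(abs(L[:,1-ax])<24)
        if m.sum()>20:
            p=np.polyfit(L[m,1-ax],L[m,ax],1); print("face",ax,sg,m.sum(),"slope deg",np.degrees(np.arctan(p[0])),"pos",p[1],L[m,ax].std())
# holder walls / corner outlines same camera orig image
i0=dict(np.load("scene0.npz")); c=cloud(i0).reshape(-1,3)
q=c[(np.hypot(c[:,0]-.5665,c[:,1]-.19)<.08)&(c[:,2]>.012)&(c[:,2]<.034)]
L=(q[:,:2]-[.5665,.1905])@np.c_[ex,ey]*1000
for ax in(0,1):
    for sg in(1,-1):
      for d in(33,39):
        m=(abs(L[:,ax]*sg-d)<3.)&(abs(L[:,1-ax])<28)
        if m.sum()>12:
            p=np.polyfit(L[m,1-ax],L[m,ax],1); print("wall",d,ax,sg,m.sum(),"slope",np.degrees(np.arctan(p[0])),"pos",p[1],L[m,ax].std())
E
```

```text
397 ((568.1913452148438, 185.42279052734375), (60.632484436035156, 61.92619705200195), 63.49299621582031) [0.08846938 0.11732311 0.13050635]
311 ((568.1913452148438, 185.42279052734375), (60.632484436035156, 61.92619705200195), 63.49299621582031) [0.10158062 0.12260179 0.13098794]
197 ((567.7645874023438, 185.68118286132812), (60.504676818847656, 61.43194580078125), 64.02411651611328) [0.11783251 0.12528621 0.1306881 ]
x' max pct [-23.73479123 -19.72545197  32.14631113  32.88231624  33.71623427
  34.28402743] y' [-33.8590545  -33.83224608 -33.38150166 -32.87583275  21.7176083
  23.76311171]
face 0 1 113 slope deg 0.8575002211754182 pos 30.87039728482289 1.359926426743057
face 1 -1 67 slope deg -0.013550951367292202 pos -32.34439901579461 0.9759012644629782
wall 39 0 1 59 slope -0.2319570406994156 pos 38.56612248559189 1.228543832225197
wall 33 0 -1 69 slope -0.3660289563566015 pos -33.131534956036056 1.4632612815149062
wall 39 0 -1 30 slope -0.2517578077534262 pos -38.432179703216896 1.8635779475144116
wall 33 1 1 60 slope 0.4752891739592386 pos 32.386645871614235 1.6315500828703382
wall 39 1 -1 29 slope 0.1479733240318465 pos -39.933227681602 1.4505012675602107
```

Measured in one camera, the jar sits about (-0.4, +1.9) mm from where it should be relative to the well. Its yaw agrees within 0.5°. I'll correct this and descend to just above the lip.

Call:
step_arm(motion=[{"claw": 1,"translation": [-0.5,1.5,-10],"twist": 0},{"claw": 1,"translation": [0,0,-12],"twist": 0},{"claw": 1,"translation": [0,0,-8],"twist": 0},{"claw": 1,"translation": [0,0,-3],"twist": 0},{"claw": 1,"translation": [0,0,0],"twist": 0},{"claw": 1,"translation": [0,0,0],"twist": 0}])

```text
t: 7.6
tcp_pos: [0.566, 0.1921, 0.1074]
orientation: [[0.674, 0.739, 0.0], [0.739, -0.674, 0.0], [0.0, 0.0, -1.0]]
wrist_force: [0.5, 0.3, -2.4]
width: 0.0536
```

```bash
python3 look.py 4
```

```text
7.65 [0.56626002 0.19223007 0.10777743] yaw 0.8309831642184441 [-0.0536565   0.5240722  -3.45660862] [-0.0269155  -0.05204833  0.00880328] 0.05377840706921719
```

View pics/s4.png

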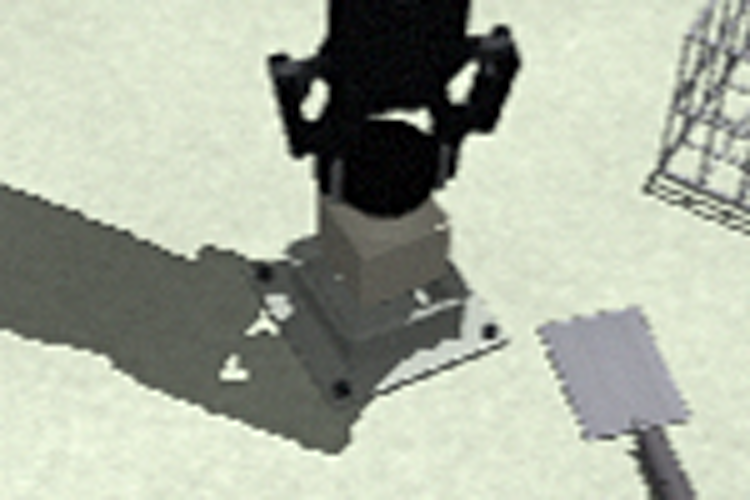

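The jar is about 4 mm above the lip and centred in the well (crop (390,280)). I'll lower slowly and watch the force.

Call:
step_arm(motion=[{"claw": 1,"translation": [0,0,-2],"twist": 0},{"claw": 1,"translation": [0,0,-2],"twist": 0},{"claw": 1,"translation": [0,0,-2],"twist": 0},{"claw": 1,"translation": [0,0,-2],"twist": 0},{"claw": 1,"translation": [0,0,-2],"twist": 0},{"claw": 1,"translation": [0,0,-2],"twist": 0},{"claw": 1,"translation": [0,0,0],"twist": 0}])

```text
t: 8.35
tcp_pos: [0.5655, 0.1921, 0.0948]
orientation: [[0.674, 0.739, -0.001], [0.739, -0.674, -0.0], [-0.001, -0.001, -1.0]]
wrist_force: [0.6, 1.5, -3.3]
width: 0.054
```

Call:
step_arm(motion=[{"claw": 1,"translation": [0,0,-3],"twist": 0},{"claw": 1,"translation": [0,0,-3],"twist": 0},{"claw": 1,"translation": [0,0,-3],"twist": 0},{"claw": 1,"translation": [0,0,-3],"twist": 0},{"claw": 1,"translation": [0,0,-3],"twist": 0},{"claw": 1,"translation": [0,0,-3],"twist": 0},{"claw": 1,"translation": [0,0,-3],"twist": 0},{"claw": 1,"translation": [0,0,0],"twist": 0}])

```text
t: 9.15
tcp_pos: [0.5654, 0.1921, 0.0736]
orientation: [[0.674, 0.739, -0.001], [0.739, -0.674, -0.0], [-0.001, -0.001, -1.0]]
wrist_force: [0.4, 0.3, -3.4]
width: 0.0537
```

Call:
step_arm(motion=[{"claw": 1,"translation": [0,0,-2],"twist": 0},{"claw": 1,"translation": [0,0,-1],"twist": 0},{"claw": 1,"translation": [0,0,-1],"twist": 0},{"claw": 1,"translation": [0,0,0],"twist": 0}])

```text
t: 9.55
tcp_pos: [0.5657, 0.1921, 0.0702]
orientation: [[0.674, 0.739, -0.0], [0.739, -0.674, -0.0], [-0.0, -0.0, -1.0]]
wrist_force: [-0.1, 0.2, -2.9]
width: 0.0541
```

Call:
step_arm(motion=[{"claw": 1,"translation": [0,0,-1],"twist": 0},{"claw": 1,"translation": [0,0,-0.5],"twist": 0},{"claw": 1,"translation": [0,0,0],"twist": 0}])

```text
t: 9.85
tcp_pos: [0.5661, 0.1922, 0.0693]
orientation: [[0.674, 0.739, 0.0], [0.739, -0.674, 0.0], [0.0, 0.0, -1.0]]
wrist_force: [-0.5, 0.3, -0.6]
width: 0.0539
```

Call:
step_arm(motion=[{"claw": 1,"translation": [0,0,-0.5],"twist": 0},{"claw": 1,"translation": [0,0,-0.5],"twist": 0},{"claw": 1,"translation": [0,0,0],"twist": 0},{"claw": 1,"translation": [0,0,0],"twist": 0}])

```text
t: 10.25
tcp_pos: [0.5663, 0.1924, 0.0691]
orientation: [[0.674, 0.739, 0.001], [0.739, -0.674, 0.0], [0.001, 0.0, -1.0]]
wrist_force: [-2.3, 0.9, 5.9]
width: 0.0539
```

```bash
python3 look.py 5;  python3 - <<'E'
from h import *
i=dict(np.load("scene5.npz")); c=cloud(i).reshape(-1,3)
near=np.hypot(c[:,0]-.5665,c[:,1]-.19)<.05
h=np.histogram(c[near,2],bins=np.arange(0,.08,.002)); print(list(zip(np.round(h[1],3),h[0])))
E
```

```text
10.3 [0.56633439 0.19244784 0.06910487] yaw 0.8310314990876031 [-2.25248579  0.77652191  5.85618814] [-0.05487909  0.49161317 -0.09132203] 0.053862838901262276
[(np.float64(0.0), np.int64(10)), (np.float64(0.002), np.int64(22)), (np.float64(0.004), np.int64(38)), (np.float64(0.006), np.int64(25)), (np.float64(0.008), np.int64(11)), (np.float64(0.01), np.int64(10)), (np.float64(0.012), np.int64(16)), (np.float64(0.014), np.int64(15)), (np.float64(0.016), np.int64(14)), (np.float64(0.018), np.int64(15)), (np.float64(0.02), np.int64(16)), (np.float64(0.022), np.int64(18)), (np.float64(0.024), np.int64(23)), (np.float64(0.026), np.int64(16)), (np.float64(0.028), np.int64(22)), (np.float64(0.03), np.int64(22)), (np.float64(0.032), np.int64(25)), (np.float64(0.034), np.int64(38)), (np.float64(0.036), np.int64(33)), (np.float64(0.038), np.int64(27)), (np.float64(0.04), np.int64(18)), (np.float64(0.042), np.int64(11)), (np.float64(0.044), np.int64(9)), (np.float64(0.046), np.int64(11)), (np.float64(0.048), np.int64(14)), (np.float64(0.05), np.int64(16)), (np.float64(0.052), np.int64(32)), (np.float64(0.054), np.int64(30)), (np.float64(0.056), np.int64(41)), (np.float64(0.058), np.int64(24)), (np.float64(0.06), np.int64(12)), (np.float64(0.062), np.int64(5)), (np.float64(0.064), np.int64(1)), (np.float64(0.066), np.int64(0)), (np.float64(0.068), np.int64(0)), (np.float64(0.07), np.int64(0)), (np.float64(0.072), np.int64(2)), (np.float64(0.074), np.int64(2)), (np.float64(0.076), np.int64(9))]
```

View pics/s5.png

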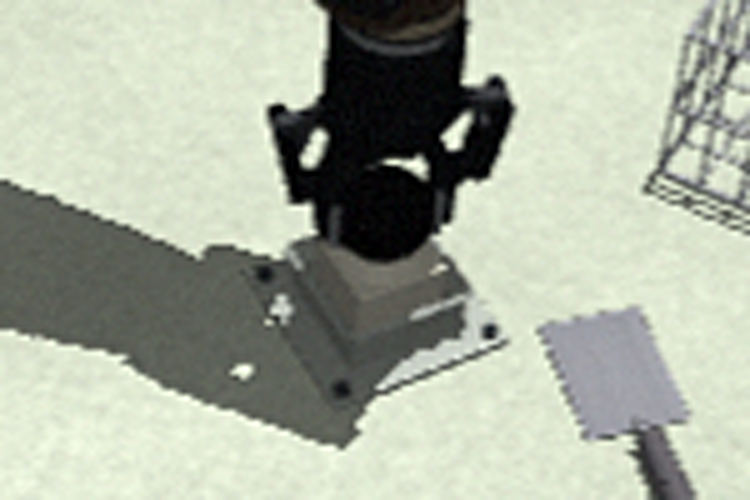

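The jar is fully down, with its shoulder at about 0.056 m and a firm upward reaction of 5.9 N. Now I unscrew anticlockwise: 0.6 rad first, then in small checks.

Call:
step_arm(motion=[{"claw": 1,"translation": [0,0,0],"twist": 0.03},{"claw": 1,"translation": [0,0,0],"twist": 0.03},{"claw": 1,"translation": [0,0,0],"twist": 0.03},{"claw": 1,"translation": [0,0,0],"twist": 0.03},{"claw": 1,"translation": [0,0,0],"twist": 0.03},{"claw": 1,"translation": [0,0,0],"twist": 0.03}])

```text
t: 10.9
tcp_pos: [0.5665, 0.1917, 0.069]
orientation: [[0.53, 0.848, 0.001], [0.848, -0.53, -0.001], [-0.0, 0.001, -1.0]]
wrist_force: [-2.0, -0.7, 5.0]
width: 0.0539
```

```bash
cat > st.py <<'E'
from cell import robot
import numpy as np
s=robot.state(); R=s['orientation']; y=np.arctan2(R[1,0],R[0,0])
print(s['t'],s['tcp_pos'].round(4),"turn deg",np.degrees(y-.8310).round(2),s['wrist_force'].round(2),s['moment'].round(3),s['width'].round(4))
E
python3 st.py
```

```text
Traceback (most recent call last):
  File "st.py", line 4, in <module>
    print(s['t'],s['tcp_pos'].round(4),"turn deg",np.degrees(y-.8310).round(2),s['wrist_force'].round(2),s['moment'].round(3),s['width'].round(4))
                                                                                                                              ^^^^^^^^^^^^^^^^
AttributeError: 'float' object has no attribute 'round'
```

```bash
sed -i "s/s\['width'\].round(4)/s['width']/" st.py; python3 st.py
```

```text
10.9 [0.5665 0.1917 0.069 ] turn deg 10.35 [-1.99 -0.66  5.03] [-0.469  0.422 -0.224] 0.05391215848318387
```

Call:
step_arm(motion=[{"claw": 1,"translation": [0,0,0],"twist": 0.04},{"claw": 1,"translation": [0,0,0],"twist": 0.04},{"claw": 1,"translation": [0,0,0],"twist": 0.04},{"claw": 1,"translation": [0,0,0],"twist": 0.04},{"claw": 1,"translation": [0,0,0],"twist": 0.04},{"claw": 1,"translation": [0,0,0],"twist": 0.04},{"claw": 1,"translation": [0,0,0],"twist": 0.04},{"claw": 1,"translation": [0,0,0],"twist": 0.04},{"claw": 1,"translation": [0,0,0],"twist": 0.04},{"claw": 1,"translation": [0,0,0],"twist": 0.04}])

```text
t: 11.9
tcp_pos: [0.5673, 0.1921, 0.0692]
orientation: [[0.158, 0.987, 0.004], [0.987, -0.158, 0.0], [0.001, 0.004, -1.0]]
wrist_force: [-1.1, -0.8, 4.0]
width: 0.0537
```

```bash
python3 st.py
```

```text
11.9 [0.5673 0.1921 0.0692] turn deg 33.28 [-1.05 -0.83  4.03] [-0.305  0.075 -0.293] 0.053674385632961986
```

Call:
step_arm(motion=[{"claw": 1,"translation": [0,0,0],"twist": 0.04},{"claw": 1,"translation": [0,0,0],"twist": 0.04},{"claw": 1,"translation": [0,0,0],"twist": 0.04},{"claw": 1,"translation": [0,0,0],"twist": 0.03}])

```text
t: 12.3
tcp_pos: [0.5675, 0.1922, 0.0694]
orientation: [[0.009, 1.0, 0.004], [1.0, -0.009, 0.0], [0.0, 0.004, -1.0]]
wrist_force: [-0.8, -0.1, 6.2]
width: 0.0541
```

```bash
python3 st.py
```

```text
12.3 [0.5675 0.1922 0.0694] turn deg 41.87 [-0.81 -0.13  6.16] [-0.297  0.033 -0.231] 0.054097180981759696
```

Call:
step_arm(motion=[{"claw": 1,"translation": [0,0,0],"twist": 0.04},{"claw": 1,"translation": [0,0,0],"twist": 0.04}])

```text
t: 12.5
tcp_pos: [0.5679, 0.1923, 0.07]
orientation: [[-0.072, 0.997, 0.005], [0.997, 0.072, 0.0], [0.0, 0.005, -1.0]]
wrist_force: [-0.7, 0.0, 8.2]
width: 0.054
```

```bash
python3 st.py
```

```text
12.5 [0.5679 0.1923 0.07  ] turn deg 46.49 [-0.7   0.05  8.25] [-0.255 -0.004 -0.179] 0.05397906253899678
```

Call:
step_arm(motion=[{"claw": 1,"translation": [0,0,0],"twist": 0.03},{"claw": 1,"translation": [0,0,0],"twist": 0.03}])

```text
t: 12.7
tcp_pos: [0.5684, 0.1928, 0.0709]
orientation: [[-0.131, 0.991, 0.006], [0.991, 0.131, 0.002], [0.001, 0.006, -1.0]]
wrist_force: [-3.2, 2.3, 12.3]
width: 0.054
```

```bash
python3 st.py
```

```text
12.7 [0.5684 0.1928 0.0709] turn deg 49.91 [-3.17  2.28 12.3 ] [ 0.103  0.378 -0.018] 0.05404621397931837
```

Call:
step_arm(motion=[{"claw": 1,"translation": [0,0,0],"twist": 0.03},{"claw": 1,"translation": [0,0,0],"twist": 0}])

```text
t: 12.9
tcp_pos: [0.5685, 0.193, 0.0713]
orientation: [[-0.161, 0.987, 0.007], [0.987, 0.161, 0.002], [0.001, 0.007, -1.0]]
wrist_force: [-1.9, 1.1, 11.5]
width: 0.0537
```

```bash
python3 st.py
```

```text
12.9 [0.5685 0.193  0.0713] turn deg 51.63 [-1.85  1.1  11.45] [0.079 0.284 0.047] 0.053740800328545384
```

The cap is free: torque fell from -0.29 to about 0, and the upward push rose from 4 to 12 N at 51.6° of hand turn. I stop turning here and lift straight up, slowly at first.

Call:
step_arm(motion=[{"claw": 1,"translation": [0,0,0],"twist": 0},{"claw": 1,"translation": [0,0,1],"twist": 0},{"claw": 1,"translation": [0,0,2],"twist": 0},{"claw": 1,"translation": [0,0,2],"twist": 0},{"claw": 1,"translation": [0,0,2],"twist": 0},{"claw": 1,"translation": [0,0,0],"twist": 0}])

```text
t: 13.5
tcp_pos: [0.5655, 0.192, 0.0744]
orientation: [[-0.16, 0.987, -0.001], [0.987, 0.16, -0.0], [-0.0, -0.001, -1.0]]
wrist_force: [-0.3, 0.5, -1.0]
width: 0.0542
```

```bash
python3 st.py; python3 look.py 6
```

```text
13.5 [0.5655 0.192  0.0744] turn deg 51.57 [-0.27  0.46 -0.98] [-0.008 -0.073 -0.045] 0.05421198585424249
13.55 [0.56553011 0.19200525 0.07435242] yaw 1.7309466280070431 [ 1.20109326  0.75952547 -1.05196332] [ 0.01527342 -0.03483286  0.00462174] 0.05411248258828687
```

View pics/s6.png

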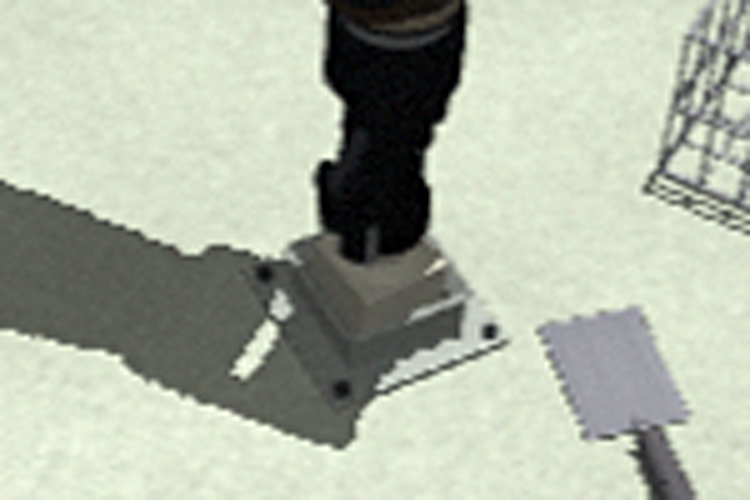

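Force is about -1 N, so only the cap's weight is carried, and the jar still sits at the same pixels, with its top corner at about (360,335). Lifting further.

Call:
step_arm(motion=[{"claw": 1,"translation": [0,0,2],"twist": 0},{"claw": 1,"translation": [0,0,3],"twist": 0},{"claw": 1,"translation": [0,0,4],"twist": 0},{"claw": 1,"translation": [0,0,5],"twist": 0},{"claw": 1,"translation": [0,0,6],"twist": 0},{"claw": 1,"translation": [0,0,6],"twist": 0},{"claw": 1,"translation": [0,0,4],"twist": 0},{"claw": 1,"translation": [0,0,1],"twist": 0},{"claw": 1,"translation": [0,0,0],"twist": 0},{"claw": 1,"translation": [0,0,0],"twist": 0},{"claw": 1,"translation": [0,0,0],"twist": 0}])

```text
t: 14.65
tcp_pos: [0.5656, 0.1921, 0.1054]
orientation: [[-0.16, 0.987, -0.001], [0.987, 0.16, -0.0], [-0.0, -0.001, -1.0]]
wrist_force: [-0.1, 0.7, -1.2]
width: 0.0537
```

```bash
python3 st.py; python3 look.py 7; python3 - <<'E'
from h import *
i=dict(np.load("scene7.npz")); c=cloud(i).reshape(-1,3)
a=np.radians(-25.8); ex=np.array([np.cos(a),np.sin(a)]); ey=np.array([-ex[1],ex[0]])
q=c[(np.hypot(c[:,0]-.5665,c[:,1]-.19)<.08)&(c[:,2]>.044)&(c[:,2]<.054)]
L=(q[:,:2]-[.5665,.1905])@np.c_[ex,ey]*1000
for ax,sg in((0,1),(1,-1)):
    m=(abs(L[:,ax]*sg-30)<5)&(abs(L[:,1-ax])<24)
    p=np.polyfit(L[m,1-ax],L[m,ax],1); print("jar face",m.sum(),np.degrees(np.arctan(p[0])),p[1])
near=np.hypot(c[:,0]-.5665,c[:,1]-.19)<.05
q=c[near&(c[:,2]>.05)&(c[:,2]<.065)]; print("shoulder z",np.percentile(q[:,2],[50,80]))
E
```

```text
14.65 [0.5656 0.1921 0.1054] turn deg 51.57 [-0.06  0.74 -1.17] [-0.076  0.025 -0.043] 0.053706023441968134
14.7 [0.56560067 0.1920848  0.10544312] yaw 1.7310460779717465 [-0.40427094 -0.29393629 -1.46030673] [ 0.06093385 -0.02278527 -0.02607005] 0.053543417674589915
jar face 28 -4.001311530843099 29.75033615195097
jar face 38 6.158813496397759 -29.79072494589039
shoulder z [0.05563785 0.05942916]
```

View pics/s7.png

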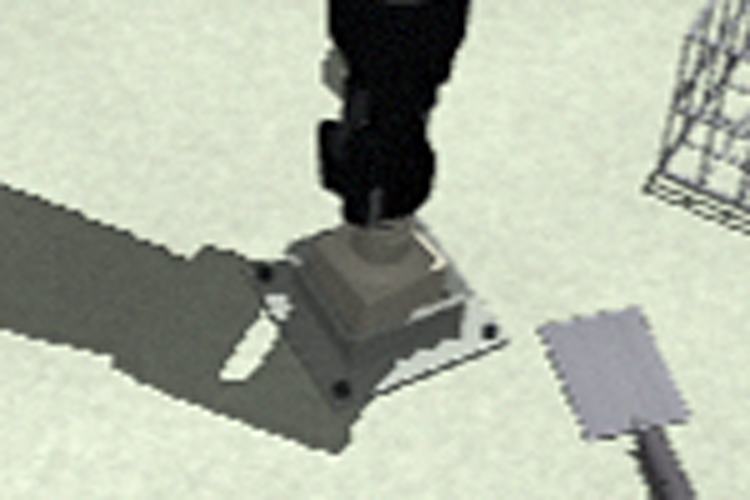

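The open neck shows at crop (380,245) below the held cap. The jar is seated and turned about +5°, so the cap sits about 47° from closed. I'm handing in.

```bash
python3 -c "
from cell import robot
print(robot.hand_in()); s=robot.state(); print(s['tcp_pos'],s['width'],s['wrist_force'])"
```

```text
the job is handed in; nothing more can be done
None
the job is handed in; nothing more can be done
```

The jar is seated in the holder with its cap unscrewed. I handed the job in at about 14.7 s with the gripper still holding the cap over the open mouth. The hand-in reports no verdict.

**What I did:** I lifted the jar by its closed cap, turned it -20.8° to match the holder, and lowered it to the well floor. I then turned the hand 51.6° anticlockwise. The unscrewing torque fell from about 0.29 N m to near 0 and the upward push rose from 4 to 12 N, so I stopped turning and lifted straight up.

**Last checks:**
- **Jar:** it is fully down, with its shoulder at about 56 mm, and it turned about 5° within the well's play. The cap is therefore about 47° from closed.
- **Cap:** it is level and steady with the gripper opening at 54 mm, and the wrist carries only about 1.2 N. Its underside is about 20 mm above the rim. These heights come from the arm's own readings, not a direct measurement.
- **Centring:** the arm was within 2 to 3 mm of where it held the jar when seating it.
- **Disagreements:** the two cameras differed by 2 to 3 mm on the jar and holder positions. I averaged them, then centred the jar from a same-camera comparison. The fits to two of the jar's faces gave 4° and 6° for its turn.
- **Other objects:** nothing else was touched as far as the forces and pictures showed, but I did not re-measure their positions.

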